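# Hang the web wheel on the keeper hook

### The arm

A 6-joint arm with a two-finger parallel gripper is mounted at the origin on the work surface. World frame = base frame: x ahead of the robot, y to its left, z up, the work surface at z = 0. Lengths are in m, angles in rad, forces in N, time in s.
With the tool pointing down it reaches from about 0.35 to 0.775 m from the base axis. Payload 5.5 kg.
Tool frame: the origin (TCP) lies midway between the tips of the shut fingers; the grasp point (between the pads) lies grip_point_offset behind it (grip_point_offset is the distance from the TCP to the grasp point, in m); z points along the fingers, y is the direction in which the jaws open and shut (so a half turn about z gives the same grasp; the last joint's range is limited). The gripper opens to 85 mm and grips with 20 to 120 N. Pads are 22 mm wide; open, the fingers measure 114 mm over their backs; the gripper's body (76 mm by 85 mm) begins 54 mm behind the grasp point. The pads swing forward as they close: fully open they stand 13 mm farther back than shut.
Start: joints at [1.013, 0.313, 0.046, 1.304, 0, 1.431], TCP at [0.233, 0.526, 0.231] pointing down, gripper open.
Joint ranges: [-2.76, 2.76], [-0.86, 1.69], [-1.03, 1.26], [-2.2, 2.34], [-1.47, 1.5], [-3.14, 3.14]. Speed limits (rad/s): [2.57, 2.57, 3.14, 3.14, 3.14, 3.14].

### API

Orientations are given as a unit quaternion [w, x, y, z].
In Python, from workcell import * gives the robot as it stands.
- The arm moves only by the tool send_rows, never from a script. Its argument "series" is one flat list of numbers, 7 for each row, row after row: the shift along the tool's x, y, z in cm, then the turn, a rotation vector about the tool's x, y, z in degrees, then the opening, from 0 (shut) to 1 (fully open). A call has 1 to 10 rows; each row is the pose to reach, as a shift and turn from the pose commanded when the call began, along the tool's axes at that moment; what a row does not reach only later rows make up. A row lasts 1/12 s, in which the tool goes at most 41.7 mm and 7.16 degrees, less where a joint would pass 70% of its speed; a pose out of reach is approached as far as the arm can. A call with a gripper value outside its range is refused whole. The fingers move at their own pace and stop on an object; "newtons" is the grip in N (left out, the last holds). Time passes only in rows, so rows that repeat a pose let the fingers close. It gives the time, the measured TCP pose, the force and the opening at its end, in the units of the state.
- get_state(): the state, without advancing time (a new reading comes with each control period).
- read_camera(name): name is "scene" or "top" or "wrist"; returns the picture (384x512x3 uint8, blue, green, red); there is no depth.
- camera_info(name): a dict with "K" (3x3 intrinsics, pixels), "xyz" and "attitude" of the camera in the world. Camera axes: x right, y down, z forward; pixel columns grow to the right and rows downward; lengths in m; the calibration is good to about 2 mm. A picture is of the moment at which its call begins: read the wrist's pose just before it. camera_info takes no time and is no camera call; for the wrist camera it gives the pose at the moment of the call.
- hand_in(): hands the job in, once; it reports no verdict.
Trained networks look in the newest picture that a camera, given by its name, has taken for a name from the list of things; names that differ only in an ending like _2 or _b are one class to them, and where a whole thing is asked for, a point or a joint stands for the part that bears it (a point fixed in the world has none). Each returns a list of dicts, best first, with "p" (0 to 1); they miss things now and then, are a little off and sometimes report something else, mostly with a low value. They report only what shows in the picture. A call takes as long as a camera call.
- silhouettes(camera, label): "pixels" (384x512 bool, what is visible of it) and "box" ([left, top, width, height] in pixels, round what is visible of it).
The state is a dict: "clock": time; "joint_pos": joint angles; "qvel": joint speeds; "tau": joint torques, N m; "tcp_pos": TCP position; "orientation": TCP orientation; "wrist_force": force on the tool from outside, world axes, zero at the start; "ft_torque": the same for the moment, N m; "finger_gap": finger opening in m.
Only numpy, scipy, OpenCV 4.12 (cv2) and the standard library are available. Lean on these libraries where they do the work, as an engineer would, in place of code of your own. Each camera call takes 0.05 s, during which the arm holds its last target. There are 200 camera calls.

### The job

Lift the red-rimmed spider-web wheel out of the drying rack by its rim and hook it over the high J-hook of the stand, pressing it gently down past the sprung keeper until it is fully home and pressed on the hook's seat with about 5 N. Keep hold and give it a light, steady upward tug of about 5 N for a second to feel that the keeper holds it, then let go so that it hangs still. Never bear on the hook's seat or keeper with more than about 14 N, keep the gripper itself off the stand and its keeper, and leave everything else as it stands.

Things in the scene. Friction and masses are not known exactly. Their poses are not given: they have to be found in the camera images.
- wheel: The wheel, 0.15 to 0.24 kg, upright in one rack slot. Flat red rim 8 mm thick, radius 80 to 122 mm; on its inner edge a round white bead 17 mm thick, inside edge at radius 67.5 mm; within it a web: 8 spokes, threads out to radius 21 mm. The gap between two spokes is straight up: the hook goes through it, at radius 22 to 67 mm. Origin at the centre, x along the axis (across the rim), z up.
- rim_top (a point): Top of the wheel's flat red rim, 122 mm above its centre, axes as the wheel's. Grip the rim here from above, fingers closing along x. Fingertips 15 to 24 mm below this point stay clear of bead, hook and keeper.
- rack: Wooden drying rack, fixed: board 190 x 200 mm, two rails 34 mm above the table carry the rims, dowels up to 80 mm high keep them upright. Two slots at x = -50 and +50 mm in its frame, each across x, hold the wheel and the plain ring (which in which varies). Origin: centre of its underside. A rim in a slot has its centre 140 mm above the table and may lean by 2 degrees.
- stand: Display stand, bolted down: grey foot 170 x 170 x 12 mm, steel post 16 mm thick at x = +50 mm of its frame. From the post's top, at the height of the seat, a 7 mm rod runs along the stand's -x, past the seat, and turns up into a lip. Nothing of the stand is higher than lip and keeper. Origin on the table; the seat is over x = -35 mm. The stand's x points from lip to post.
- seat: Middle of the hook's seat: black pad 12 mm wide on the rod, 235 mm above the table; axes as the stand's. The bead comes to lie here. Behind, at x = +9.6 mm, a back plate 15 mm high, flaring to x = +16 mm at 24 mm high. In front, the lip, x = -26 to -18 mm, its top 28 mm above the seat. Home: wheel square to the hook's x, its centre 67.5 mm below this point (+/-1.3).
- lip: Upturned end of the hook; origin on its hinge, x = -21.5, z = +24 mm from the seat. The keeper, a sprung brass loop, reaches 16 mm in across the mouth, drooping 20 to rising 4 degrees (differs by stand). The bead pushed down with 1 to 6 N, from up to 28 mm above home, swings it down and is shoved to +x with up to 9 N; 1 to 6 mm above home it springs back over the bead and both forces vanish.
- mouth (a point): Middle of the hook's mouth, 12 mm above the seat; axes as the stand's. To carry the wheel in over the lip, keep the bead's inside edge 30 to 37 mm above the seat, so that bead and threads both clear. Pulled up from home, the bead runs free for 3 to 10 mm (found only by feel), then meets the keeper, which does not open that way: 8 to 10 N per mm of further lift. The seat is as stiff.
- plainring: Bystander: plain brown wooden ring, same rim size as the wheel's (radius 80 to 122 mm, 8 mm thick), no bead or web, in the other slot. Origin at its centre, x along its axis.
- paint: Bystander: red paint bottle, 62 mm across, 190 mm high; origin at its underside.
- water: Bystander: clear water bottle, 72 mm across, 220 mm high; origin at its underside.
- gluestick: Bystander: blue glue stick standing up, 31 mm across, 96 mm high; origin at its underside.
- bluelid: Bystander: blue lid lying flat, 68 mm across, 13 mm high; origin at its underside.
- marker: Bystander: green marker lying down, 131 mm long, 19 mm thick; origin at its middle, x along it.
- gourd: Bystander: yellow gourd, 80 mm across, 90 mm high; origin at its underside.
- glitter: Bystander: small orange glitter jar with a white cap, 44 mm across, 62 mm high; origin at its underside.

How it is judged:
On the way, in this order (a step that is already met when the one before it is completed fails the run):
1. the wheel is held and lifted clear of the rack (contact force between the fingers and wheel above 1 N and contact force between wheel and rack below 0.05 N and height (world z) of wheel above 0.17 m), for 0.2 s.
2. still held, the wheel is down under the keeper, pressed home on the hook's seat with at least 2 N (x of wheel in the frame of seat between -0.004 and 0.004 m and y of wheel in the frame of seat between -0.012 and 0.012 m and angle between the x axis of wheel and the x axis of stand, either way round below 0.12 rad and z of wheel in the frame of seat between -0.0695 and -0.0662 m and contact force between the fingers and wheel above 1 N and contact force between seat and wheel above 2 N and contact force between lip and wheel below 1.5 N), for 0.2 s.
3. still held, it is tugged up against the keeper with 3 to 9 N for half a second and stays in the hook (x of wheel in the frame of seat between -0.004 and 0.004 m and y of wheel in the frame of seat between -0.012 and 0.012 m and angle between the x axis of wheel and the x axis of stand, either way round below 0.12 rad and contact force between the fingers and wheel above 1 N and z of wheel in the frame of seat below -0.056 m and contact force between lip and wheel between 3 and 9 N), for 0.5 s.
At the end, for the whole second after the job is handed in: The wheel hangs at rest and released in the hook under the keeper, carried by the hook: its centre 66.2 to 69.5 mm below the seat point, within 4 mm along the hook and 12 mm sideways, its axis within 7 degrees of the hook's (x of wheel in the frame of seat between -0.004 and 0.004 m and y of wheel in the frame of seat between -0.012 and 0.012 m and angle between the x axis of wheel and the x axis of stand, either way round below 0.12 rad and z of wheel in the frame of seat between -0.0695 and -0.0662 m and contact force between the fingers and wheel below 0.05 N and contact force between wheel and stand above 0.7 N and linear speed of wheel below 0.03 m/s and angular speed of wheel below 0.25 rad/s); the robot touches nothing.
It fails at once if the wheel bears on the hook's seat or on its keeper with more than 14 N, or bumps the stand with more than 25 N (contact force between wheel and seat above 14 N or contact force between wheel and lip above 14 N or contact force between wheel and stand above 25 N).
It fails at once if the gripper or arm presses on the stand, hook or keeper with more than 1 N (contact force between any of the fingers, the arm and stand above 1 N).
It fails at once if another thing on the table, or the plain ring, is moved more than 25 mm (distance of any of plainring, paint, water, gluestick, bluelid, marker, gourd, glitter from where it was at the start of the episode above 0.025 m).
It also fails if it takes over 72 s, if anything falls off the work surface, if the arm or the gripper's body presses on something with over 40 N, if the wrist force passes 120 N, or if a joint passes its speed limit or range.

## Working session

There is one attempt and no reset: what is moved stays moved. The work goes in short steps, Python scripts to look and compute and a tool call to move; the robot and the scene stay as the last step left them, time stands still between calls to the robot, and variables do not carry over. Pictures are saved under pics/ and viewed, about 8 in all and at most 12, crops included, and the job is handed in when it is done.

Besides the shell and the picture viewer there is one more tool, called after "Emit:" as name(argument=value, ...) on one line, values as JSON. send_rows: Moves the arm, as the interface text tells. Its arguments: {"type":"object","properties":{"series":{"type":"array"},"newtons":{"type":"number"}},"required":["series"]}

```bash
mkdir -p pics; ls; python3 - <<'E'
from workcell import *
import cv2,numpy as np
s=get_state();print({k:np.round(v,4).tolist() if not isinstance(v,(int,float)) else v for k,v in s.items()})
a=read_camera("scene");b=read_camera("top")
cv2.imwrite("pics/scene0.png",a);cv2.imwrite("pics/top0.png",b)
for c in("scene","top","wrist"):print(c,camera_info(c))
for c in("scene","top"):
  for n in("wheel","rack","stand","lip","seat","plainring"):
    for d in silhouettes(c,n)[:2]:print(c,n,round(d["p"],2),d["box"],int(d["pixels"].sum()))
E
```

```text
pics
{'clock': 0.0, 'joint_pos': [1.0134, 0.314, 0.045, 1.3036, 0.0, 1.4312], 'qvel': [0.0011, 0.0001, -0.0, 0.0007, 0.0007, 0.0003], 'tau': [-0.0011, -48.0626, 29.8532, 0.0194, -0.0002, 0.0], 'tcp_pos': [0.233, 0.5251, 0.2304], 'orientation': [-0.0003, 0.2074, 0.9783, -0.0008], 'wrist_force': [-0.1364, 0.2313, 1.2559], 'ft_torque': [0.0562, -0.0546, -0.0377], 'finger_gap': 0.08549581812207624}
scene {'K': array([[417.53854676,   0.        , 257.52990499],
       [  0.        , 417.53854676, 191.1708256 ],
       [  0.        ,   0.        ,   1.        ]]), 'xyz': array([ 1.79262127, -0.04944515,  0.95056184]), 'attitude': array([-0.34996188,  0.62476081,  0.61190975, -0.33580808])}
top {'K': array([[498.1046748 ,   0.        , 250.86452262],
       [  0.        , 498.1046748 , 193.20116263],
       [  0.        ,   0.        ,   1.        ]]), 'xyz': array([0.25678301, 0.01788287, 1.52663819]), 'attitude': array([ 0.07040412, -0.66629396,  0.73878898, -0.07270811])}
wrist {'K': array([[333.30053666,   0.        , 255.70545679],
       [  0.        , 333.30053666, 189.93555369],
       [  0.        ,   0.        ,   1.        ]]), 'xyz': array([0.16727013, 0.5541224 , 0.37378957]), 'attitude': array([0.12187491, 0.82960405, 0.5392221 , 0.07837832])}
scene wheel 0.81 [296.9, 178.0, 70.8, 64.0] 2709
scene rack 0.8 [298.6, 211.3, 56.9, 41.0] 881
scene stand 0.88 [167.9, 162.3, 47.6, 86.9] 1457
scene stand 0.68 [139.6, 203.2, 8.0, 16.6] 156
scene seat 0.6 [364.7, 196.6, 17.8, 24.4] 260
scene plainring 0.8 [296.1, 167.4, 64.9, 56.7] 1129
top wheel 0.95 [122.6, 159.3, 86.6, 25.1] 1646
top wheel 0.51 [299.2, 158.5, 69.2, 67.0] 2973
top rack 0.77 [140.3, 170.8, 65.2, 61.5] 2222
top stand 0.69 [302.8, 160.4, 65.9, 63.8] 2982
top lip 0.52 [299.0, 159.6, 69.0, 66.1] 2984
top lip 0.44 [96.4, 228.8, 29.6, 24.1] 531
top plainring 0.72 [122.9, 194.0, 90.6, 25.3] 1096
top plainring 0.43 [99.2, 225.1, 25.7, 26.4] 518
```

```bash
python3 - <<'E'
import cv2,numpy as np
a=cv2.imread("pics/scene0.png")[145:270,130:400];b=cv2.imread("pics/top0.png")[110:280,80:400]
a=cv2.resize(a,None,fx=2.9,fy=2.9,interpolation=2);cv2.imwrite("pics/a.png",a)
b=cv2.resize(b,None,fx=2.5,fy=2.5,interpolation=2);cv2.imwrite("pics/b.png",b)
E
```

```text
(no output)
```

View pics/a.png

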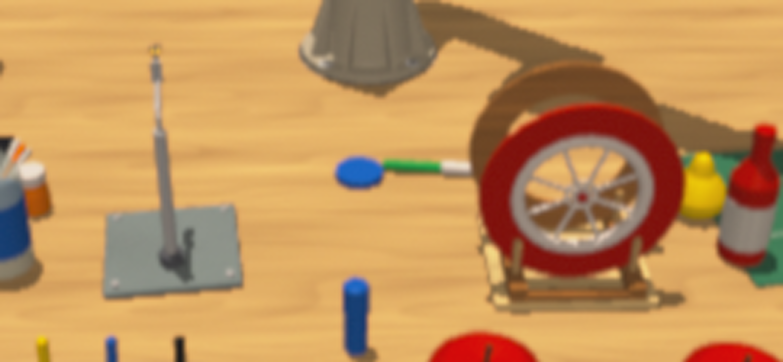

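View pics/b.png

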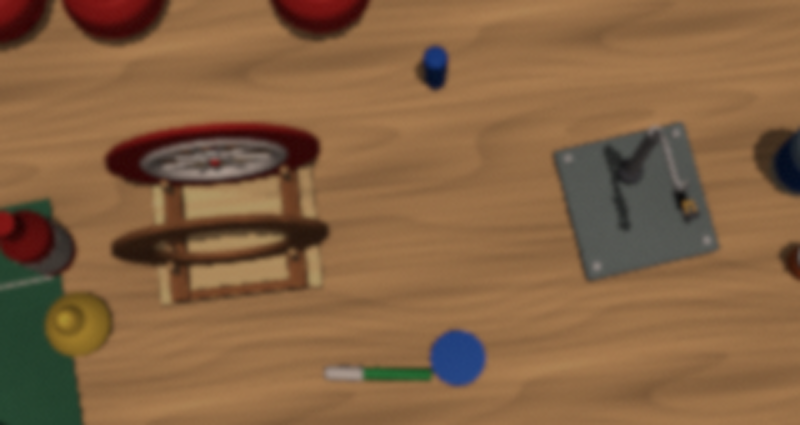

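The scene view shows the red wheel in the front slot, with the plain ring behind it and the stand on the left (hook at about px 183,163). In the top view the wheel is at about px (165,172), the stand foot at about (334,191), and the keeper (brass) at about (354,192). I'll fit poses to these next.

```bash
cat > h.py <<'E'
import numpy as np,cv2
from scipy.spatial.transform import Rotation as R
from scipy.optimize import minimize,least_squares
from workcell import *
def q2R(q): return R.from_quat(np.roll(q,-1)).as_matrix()
def proj(ci,P):
    c=(np.atleast_2d(P)-ci["xyz"])@q2R(ci["attitude"]); u=c@ci["K"].T
    return u[:,:2]/u[:,2:]
def onplane(ci,px,z):
    px=np.atleast_2d(px); d=np.c_[px,np.ones(len(px))]@np.linalg.inv(ci["K"]).T@q2R(ci["attitude"]).T
    return ci["xyz"]+d*((z-ci["xyz"][2])/d[:,2])[:,None]
E
python3 - <<'E'
from h import *
top=camera_info("top");sc=camera_info("scene")
c=np.array([[555,155],[683,124],[718,248],[588,280]])/2.5+[80,110]
W=onplane(top,c,.012);print("foot",W[:,:2].round(4).tolist(),"centre",W.mean(0).round(4))
print("sides",[np.linalg.norm(W[i]-W[(i+1)%4]).round(4) for i in range(4)])
post=onplane(top,np.array([[655,133]])/2.5+[80,110],.235)[0];lip=onplane(top,np.array([[687,208]])/2.5+[80,110],.262)[0]
print("post",post,"lip",lip,"yaw",np.degrees(np.arctan2(*(post-lip)[[1,0]])),"edges",[np.degrees(np.arctan2(*(W[(i+1)%4]-W[i])[[1,0]])) for i in range(4)])
S=4
cams={}
for n in("top","scene"):
    read_camera(n);d=silhouettes(n,"wheel")[0];m=d["pixels"].astype(np.uint8)
    pts=cv2.findNonZero(m);h=cv2.convexHull(pts);
    M=np.zeros((384*S,512*S),np.uint8);big=cv2.resize(m,None,fx=S,fy=S,interpolation=0)
    cv2.fillPoly(M,[cv2.convexHull(cv2.findNonZero(big))],1);cams[n]=(camera_info(n),M)
t=np.linspace(0,2*np.pi,90)
def pts(p):
    Rm=(R.from_euler("z",p[2])*R.from_euler("y",p[3])).as_matrix()
    P=np.concatenate([np.c_[0*t+s,.122*np.cos(t),.122*np.sin(t)] for s in(-.004,.004)])
    return P@Rm.T+[p[0],p[1],.140]
def cost(p,which=("top","scene")):
    s=0
    for n in which:
        ci,M=cams[n];A=np.zeros_like(M)
        u=(proj(ci,pts(p))+.5)*S
        cv2.fillPoly(A,[cv2.convexHull(u.round().astype(np.int32))],1)
        s+=1-(A&M).sum()/(A|M).sum()
    return s+ 3*p[3]**2
c0=onplane(top,[[165,172]],.14)[0]
for w in(("top","scene"),("top",),("scene",)):
    r=minimize(cost,[c0[0],c0[1],0.05,0],args=(w,),method="Nelder-Mead",options=dict(initial_simplex=np.array([c0[0],c0[1],.05,0])+np.vstack([np.zeros(4),np.diag([.02,.02,.15,.04])])))
    print(w,r.x.round(4),r.fun)
print("state",get_state()["clock"])
E
```

```text
foot [[0.6183, -0.1693], [0.6414, -0.3341], [0.4803, -0.3543], [0.4574, -0.1901]] centre [ 0.5493 -0.2619  0.012 ]
sides [np.float64(0.1665), np.float64(0.1623), np.float64(0.1658), np.float64(0.1622)]
post [ 0.57799403 -0.25109832  0.235     ] lip [ 0.4883058  -0.26724224  0.262     ] yaw 10.203994757904132 edges [np.float64(-82.01578914586176), np.float64(-172.86637418149462), np.float64(97.95128108869137), np.float64(7.381019238970623)]
('top', 'scene') [0.6279 0.236  0.0099 0.0108] 0.052686110920412366
('top',) [0.6279 0.2366 0.0131 0.0088] 0.022616023754978454
('scene',) [ 0.6306  0.2343 -0.0034  0.0008] 0.016998606056230804
state 0.9
```

```bash
cat >> h.py <<'E'
def rel(pos,yaw,quiet=False):
    "shift (cm) and turn (deg) in tool axes to the pose: tool down, jaw axis y at world yaw (deg)"
    s=get_state();A=q2R(s["orientation"]);c,n=np.cos(np.radians(yaw)),np.sin(np.radians(yaw))
    B=np.array([[-n,c,0],[c,n,0],[0,0,-1.]]); B=np.c_[np.cross([c,n,0],[0,0,-1]),[c,n,0],[0,0,-1]]
    d=A.T@(np.array(pos)-s["tcp_pos"])*100; r=np.degrees(R.from_matrix(A.T@B).as_rotvec())
    print("shift",d.round(2),"turn",r.round(2),"t",round(s["clock"],2),"tcp",np.round(s["tcp_pos"],4),"F",np.round(s["wrist_force"],2),"gap",round(s["finger_gap"],4))
E
python3 -c "
from h import *
rel([.50,-.29,.42],8)"
```

```text
shift [-57.47 -63.72 -18.87] turn [ 1.000e-02 -0.000e+00  5.806e+01] t 0.9 tcp [0.2333 0.5256 0.2313] F [-0.09  0.86  0.4 ] gap 0.0853
```

Emit:
send_rows(series=[0, 0, -4, 0, 0, 0, 1, 0, 0, -8, 0, 0, 0, 1, 0, 0, -12, 0, 0, 0, 1, -3, -3, -15, 0, 0, 6, 1, -6, -6, -17, 0, 0, 12, 1, -9, -9, -19, 0, 0, 18, 1, -11.5, -12, -19, 0, 0, 24, 1, -14, -15.5, -19, 0, 0, 30, 1, -16.5, -18.5, -19, 0, 0, 36, 1, -19, -21.5, -19, 0, 0, 42, 1])

```text
clock: 1.73
tcp_pos: [0.3163, 0.2623, 0.4218]
orientation: [0.0, 0.546, 0.838, 0.001]
wrist_force: [1.4, -0.5, 1.0]
finger_gap: 0.0853
```

```bash
python3 -c "
from h import *
rel([.50,-.29,.42],8)"
```

```text
shift [-57.94  -5.5    0.16] turn [ 0.09 -0.02 15.81] t 1.73 tcp [0.3163 0.2623 0.4218] F [ 1.41 -0.5   0.96] gap 0.0853
```

Emit:
send_rows(series=[-4, -0.4, 0, 0, 0, 2, 1, -8, -0.8, 0, 0, 0, 4, 1, -12, -1.2, 0, 0, 0, 6, 1, -16, -1.6, 0, 0, 0, 8, 1, -20, -2, 0, 0, 0, 10, 1, -24, -2.4, 0, 0, 0, 12, 1, -28, -2.8, 0, 0, 0, 14, 1, -32, -3.1, 0, 0, 0, 15.8, 1, -36, -3.5, 0, 0, 0, 15.8, 1, -40, -3.8, 0, 0, 0, 15.8, 1])

```text
clock: 2.57
tcp_pos: [0.4448, -0.1189, 0.4216]
orientation: [0.0, 0.655, 0.756, 0.0]
wrist_force: [0.7, 1.0, 0.0]
finger_gap: 0.0855
```

```bash
python3 -c "
from h import *
rel([.50,-.29,.42],8)"
```

```text
shift [-17.73   3.02   0.17] turn [0.05 0.02 0.22] t 2.57 tcp [ 0.4448 -0.1189  0.4216] F [0.7  1.02 0.02] gap 0.0855
```

Emit:
send_rows(series=[-4, 0.7, 0, 0, 0, 0, 1, -8, 1.4, 0, 0, 0, 0, 1, -12, 2, 0, 0, 0, 0, 1, -15, 2.5, 0, 0, 0, 0, 1, -17.7, 3, 0.2, 0, 0, 0, 1, -17.7, 3, 0.2, 0, 0, 0, 1, -17.7, 3, 0.2, 0, 0, 0, 1])

```text
clock: 3.15
tcp_pos: [0.5, -0.289, 0.4176]
orientation: [-0.001, 0.655, 0.755, 0.0]
wrist_force: [0.7, -0.6, -0.2]
finger_gap: 0.0854
```

```bash
python3 - <<'E'
from h import *
ci=camera_info("wrist");w=read_camera("wrist");np.savez("w1.npz",**ci);cv2.imwrite("pics/w1.png",w)
print(get_state()["tcp_pos"],ci["xyz"],q2R(ci["attitude"])[:,2])
for n in("stand","lip","seat"):
    for d in silhouettes("wrist",n)[:3]:print(n,round(d["p"],2),d["box"],int(d["pixels"].sum()))
print(proj(ci,[[.514,-.267,.235],[.493,-.27,.262],[.549,-.262,.012]]))
E
```

```text
[ 0.49975502 -0.28783424  0.41857694] [ 0.49077922 -0.21783469  0.56105274] [ 0.03869671 -0.28225458 -0.95855877]
stand 0.62 [234.1, 70.0, 109.0, 103.5] 10979
lip 0.57 [236.9, 70.0, 107.3, 102.5] 11179
lip 0.52 [227.8, 141.1, 29.0, 17.8] 252
seat 0.62 [247.5, 138.6, 18.9, 17.0] 213
[[272.57055424 146.06097768]
 [250.51722601 150.80287335]
 [287.90291002 124.25324706]]
```

View pics/w1.png

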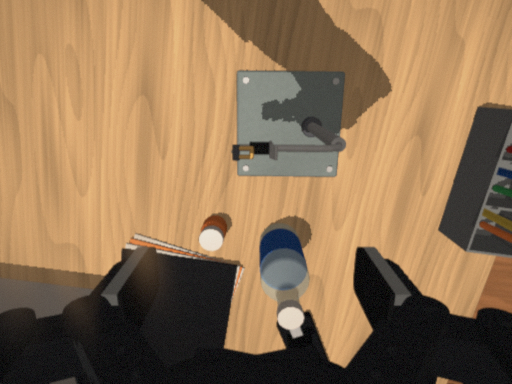

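```bash
python3 - <<'E'
import cv2
b=cv2.imread("pics/w1.png")[60:185,225:350]
cv2.imwrite("pics/w1c.png",cv2.resize(b,None,fx=4.8,fy=4.8,interpolation=cv2.INTER_CUBIC))
E
```

```text
(no output)
```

View pics/w1c.png

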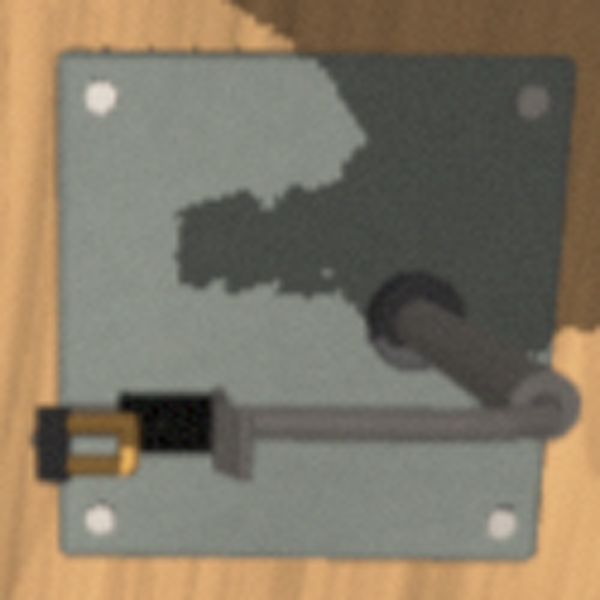

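```bash
python3 - <<'E'
from h import *
ci=dict(np.load("w1.npz"))
f=lambda c:(np.array(c,float)+.5)/4.8-.5+[225,60]
hook=f([[36,444],[212,423],[552,403]]);hp=np.array([[-.061,0,.263],[-.0254,0,.236],[.05,0,.239]])
foot=f([[62,55],[574,60],[534,557],[62,553]]);
fp=np.array([[-.085,.085,.012],[.085,.085,.012],[.085,-.085,.012],[-.085,-.085,.012]])
def P(p,Q): return Q@R.from_euler("z",p[2]).as_matrix().T+[p[0],p[1],0]
def seat(p): return (P(p,np.array([[-.035,0,.235]]))[0]).round(4)
for nm,Q,px in(("foot",fp,foot),("hook",hp,hook),("all",np.r_[fp,hp],np.r_[foot,hook])):
    r=least_squares(lambda p:(proj(ci,P(p,Q))-px).ravel(),[.549,-.262,.14])
    print(nm,r.x[:2].round(4),np.degrees(r.x[2]).round(2),"seat",seat(r.x),"res",r.fun.reshape(-1,2).round(1).tolist())
E
```

```text
foot [ 0.5507 -0.2645] 7.49 seat [ 0.516  -0.2691  0.235 ] res [[-1.4, -1.2], [1.3, -1.0], [0.9, 1.5], [-0.8, 1.3]]
hook [ 0.5337 -0.2636] 10.38 seat [ 0.4992 -0.2699  0.235 ] res [[-3.5, 0.9], [-1.7, -1.1], [5.4, 0.5]]
all [ 0.5392 -0.2643] 7.89 seat [ 0.5045 -0.2691  0.235 ] res [[-9.2, -2.0], [-6.3, -2.6], [-5.4, 0.2], [-7.2, 0.6], [2.3, -0.4], [3.7, -0.7], [10.7, 4.3]]
```

The wrist view shows the pad at about px (261,148), the lip at about (235,152) and the post top at about (339,144). The hook and foot fits disagree by about 15 mm: the foot is evidently not centred on the hook origin. The hook itself counts, so I'll take a second, closer view of it.

```bash
python3 -c "
from h import *
rel([.52,-.355,.32],8)"
```

```text
shift [-7.08  1.01 10.02] turn [0.05 0.03 0.33] t 3.35 tcp [ 0.4997 -0.2864  0.4201] F [-0.6   0.03 -0.13] gap 0.0855
```

Emit:
send_rows(series=[-3, 0.5, 0, 0, 0, 0, 1, -6, 1, 0.5, 0, 0, 0, 1, -7, 1, 3.5, 0, 0, 0, 1, -7, 1, 7, 0, 0, 0, 1, -7, 1, 10, 0, 0, 0, 1, -7, 1, 10, 0, 0, 0, 1, -7, 1, 10, 0, 0, 0, 1])

```text
clock: 3.93
tcp_pos: [0.5189, -0.3535, 0.3186]
orientation: [-0.002, 0.654, 0.757, 0.0]
wrist_force: [-0.1, 0.4, 1.0]
finger_gap: 0.0851
```

```bash
python3 - <<'E'
from h import *
ci=camera_info("wrist");w=read_camera("wrist");np.savez("w2.npz",**ci);cv2.imwrite("pics/w2.png",w)
print(get_state()["tcp_pos"],ci["xyz"])
u=proj(ci,[[.500,-.2695,.235],[.585,-.257,.235]]);print(u)
x0,y0=max(0,int(u[0,0])-65),max(0,int(u[0,1])-55);print(x0,y0)
c=w[y0:y0+115,x0:x0+195];cv2.imwrite("pics/w2c.png",cv2.resize(c,None,fx=4,fy=4,interpolation=cv2.INTER_CUBIC))
E
```

```text
[ 0.5200356  -0.35451605  0.32137664] [ 0.50955328 -0.28240145  0.46214117]
[[244.70553793  68.26582916]
 [378.76749292  68.0896408 ]]
179 13
```

View pics/w2c.png

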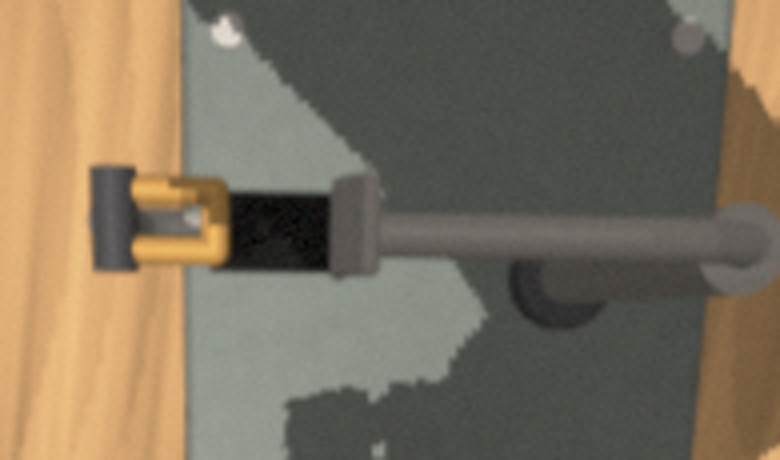

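```bash
python3 - <<'E'
from h import *
c1=dict(np.load("w1.npz"));c2=dict(np.load("w2.npz"))
f1=lambda c:(np.array(c,float)+.5)/4.8-.5+[225,60]
f2=lambda c:(np.array(c,float)+.5)/4-.5+[179,13]
Q=np.array([[-.022,0,.263],[.0096,0,.236],[.085,0,.233]])
p1=f1([[52,444],[212,423],[552,405]]);p2=f2([[112,217.5],[331,232],[745,248]])
def P(p,Q): return Q@R.from_euler("z",p[2]).as_matrix().T+[p[0],p[1],p[3] if len(p)>3 else 0]
for nm,L in(("1",[(c1,p1)]),("2",[(c2,p2)]),("12",[(c1,p1),(c2,p2)])):
  for x0 in([.5,-.27,.14],[.5,-.27,.14,0]):
    r=least_squares(lambda p:np.concatenate([(proj(c,P(p,Q))-px).ravel() for c,px in L]),x0)
    print(nm,r.x.round(4),np.degrees(r.x[2]).round(2),"res",r.fun.reshape(-1,2).round(1).tolist())
for c,p in((c1,p1),(c2,p2)):print([onplane(c,p[i],Q[i,2])[0].round(4).tolist() for i in range(3)])
top=camera_info("top");print(proj(top,P([.501,-.269,.132],Q)))
E
```

```text
1 [ 0.4994 -0.2701  0.1689] 9.67 res [[-2.2, 0.6], [-1.5, -0.8], [4.0, 0.4]]
1 [ 0.5012 -0.2732  0.174  -0.0199] 9.97 res [[0.6, 0.5], [-0.9, -0.7], [0.3, 0.2]]
2 [ 0.4991 -0.2712  0.1124] 6.44 res [[-4.7, -0.4], [-3.4, 0.7], [8.9, 0.9]]
2 [ 0.4997 -0.2698  0.1146 -0.0197] 6.57 res [[1.5, -0.3], [-2.4, 0.3], [0.8, -0.0]]
12 [ 0.4992 -0.2709  0.1281] 7.34 res [[-2.6, 0.5], [-1.9, 0.4], [3.3, 4.7], [-4.5, -0.3], [-3.2, -0.1], [9.4, -1.7]]
12 [ 0.5    -0.2707  0.1304 -0.017 ] 7.47 res [[-0.6, -2.7], [-1.6, -2.4], [0.1, 1.8], [1.2, 1.7], [-2.2, 1.3], [2.4, -0.8]]
[[0.4797, -0.2729, 0.263], [0.5105, -0.269, 0.236], [0.5792, -0.2559, 0.233]]
[[0.4799, -0.2735, 0.263], [0.5108, -0.2694, 0.236], [0.5777, -0.262, 0.233]]
[[357.17223318 196.37752359]
 [351.83978549 186.98565594]
 [343.9778104  160.53702659]]
```

```bash
python3 -c "
from h import *
rel([.628,.236,.42],.6)
rel([.628,.236,.36],.6)"
```

```text
shift [56.85 19.25 -9.91] turn [0.07 0.06 7.73] t 3.98 tcp [ 0.52   -0.3545  0.3214] F [-0.27  0.25  1.78] gap 0.0855
shift [56.86 19.24 -3.91] turn [0.07 0.06 7.73] t 3.98 tcp [ 0.52   -0.3545  0.3214] F [-0.27  0.25  1.78] gap 0.0855
```

Emit:
send_rows(series=[0, 0, -4, 0, 0, 0, 1, 1, 0.3, -8, 0, 0, 0, 1, 5, 1.5, -9.9, 0, 0, 1, 1, 9, 3, -9.9, 0, 0, 2, 1, 13, 4.4, -9.9, 0, 0, 3, 1, 17, 5.7, -9.9, 0, 0, 4, 1, 21, 7.1, -9.9, 0, 0, 5, 1, 25, 8.4, -9.9, 0, 0, 6, 1, 29, 9.8, -9.9, 0, 0, 7, 1, 33, 11.2, -9.9, 0, 0, 7.7, 1])

```text
clock: 4.82
tcp_pos: [0.5823, -0.0187, 0.4234]
orientation: [0.004, 0.704, 0.71, 0.003]
wrist_force: [0.6, 0.4, -0.8]
finger_gap: 0.085
```

```bash
python3 -c "
from h import *
rel([.628,.236,.42],.6)
rel([.628,.236,.36],.6)"
```

```text
shift [25.43  4.82  0.35] turn [ 0.51  0.09 -0.05] t 4.82 tcp [ 0.5823 -0.0187  0.4234] F [ 0.62  0.39 -0.75] gap 0.085
shift [25.44  4.76  6.34] turn [ 0.51  0.09 -0.05] t 4.82 tcp [ 0.5823 -0.0187  0.4234] F [ 0.62  0.39 -0.75] gap 0.085
```

Emit:
send_rows(series=[4, 0.8, 0, 0, 0, 0, 1, 8, 1.6, 0, 0, 0, 0, 1, 12, 2.4, 0, 0, 0, 0, 1, 16, 3.2, 0, 0, 0, 0, 1, 20, 4, 1, 0, 0, 0, 1, 23, 4.5, 3, 0, 0, 0, 1, 24.7, 4.8, 6, 0, 0, 0, 1, 24.7, 4.8, 6, 0, 0, 0, 1, 24.7, 4.8, 6, 0, 0, 0, 1, 24.7, 4.8, 6, 0, 0, 0, 1])

```text
clock: 5.65
tcp_pos: [0.6277, 0.2263, 0.3622]
orientation: [0.002, 0.703, 0.711, 0.002]
wrist_force: [0.3, 0.3, 0.4]
finger_gap: 0.0855
```

```bash
python3 - <<'E'
from h import *
rel([.628,.236,.242],.6)
ci=camera_info("wrist");w=read_camera("wrist");np.savez("w3.npz",**ci);cv2.imwrite("pics/w3.png",w)
print(ci["xyz"])
# predicted rim top edges drawn
for off in(-.004,.004):
    t=np.radians(np.arange(0,181,3));P=np.c_[0*t+off,.122*np.cos(t),.122*np.sin(t)]
    P=P@(R.from_euler("z",.0099)*R.from_euler("y",.0108)).as_matrix().T+[.6279,.236,.14]
    cv2.polylines(w,[proj(ci,P).round().astype(np.int32)],False,(0,255,0))
cv2.imwrite("pics/w3o.png",cv2.resize(w,None,fx=1.5,fy=1.5))
E
```

```text
shift [ 0.96 -0.02 12.02] turn [ 0.32 -0.05 -0.02] t 5.65 tcp [0.6277 0.2263 0.3622] F [0.31 0.27 0.44] gap 0.0855
[0.62702362 0.29839666 0.50557827]
```

View pics/w3o.png

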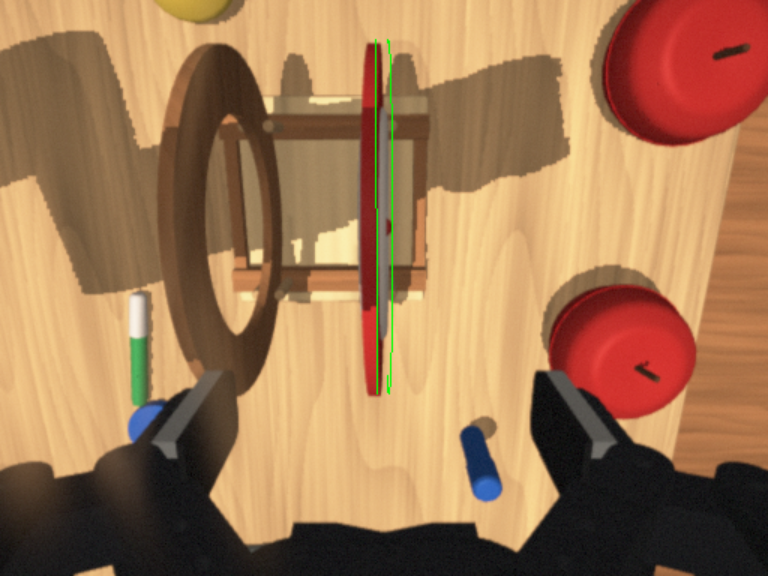

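The wheel rim appears at display x≈374, and the fitted outline (green) lies about 9 display px too far right. I'll refit from this wrist view, since it is the closest.

```bash
python3 - <<'E'
from h import *
read_camera("wrist");ci=camera_info("wrist");S=4
for d in silhouettes("wrist","wheel")[:2]:
    print(d["p"],d["box"],d["pixels"].sum())
m=silhouettes("wrist","wheel")[0]["pixels"].astype(np.uint8)
big=cv2.resize(m,None,fx=S,fy=S,interpolation=0);M=np.zeros_like(big);cv2.fillPoly(M,[cv2.convexHull(cv2.findNonZero(big))],1)
t=np.linspace(0,2*np.pi,90)
def cost(p):
    Rm=(R.from_euler("z",p[2])*R.from_euler("y",p[3])).as_matrix()
    P=np.concatenate([np.c_[0*t+s,r*np.cos(t),r*np.sin(t)] for s,r in((-.004,.122),(.004,.122),(-.0085,.074),(.0085,.074))])@Rm.T+[p[0],p[1],.14]
    A=np.zeros_like(M);cv2.fillPoly(A,[cv2.convexHull(((proj(ci,P)+.5)*S).round().astype(np.int32))],1)
    return 1-(A&M).sum()/(A|M).sum()
for z in (-.02,0.02):
    x0=np.array([.624,.236,.01,z]);r=minimize(cost,x0,method="Nelder-Mead",options=dict(initial_simplex=x0+np.vstack([np.zeros(4),np.diag([.01,.01,.05,.02])])));print(r.x.round(4),r.fun,"rimtop x",r.x[0]+.122*r.x[3])
# rows: red extents
w=read_camera("wrist");hsv=cv2.cvtColor(w,cv2.COLOR_BGR2HSV);red=((hsv[...,0]<6)|(hsv[...,0]>174))&(hsv[...,1]>150)
for v in(40,80,120,160,200,240,255):
    c=np.nonzero(red[v,200:300])[0]+200;g=np.nonzero(m[v])[0];print(v,c.min() if len(c) else 0,c.max() if len(c) else 0,g.min() if len(g) else 0,g.max() if len(g) else 0)
rel([.628,.236,.242],.6)
E
```

```text
0.89 [238.0, 32.4, 24.3, 232.2] 4055
[ 0.6242  0.235   0.0107 -0.0339] 0.024053402455509576 rimtop x 0.6200836121111601
[ 0.6199  0.2336 -0.0034  0.0613] 0.032806240775880235 rimtop x 0.6274060749365805
40 243 252 242 253
80 240 251 240 258
120 240 250 238 257
160 240 250 238 258
200 241 251 239 258
240 243 253 242 254
255 244 253 244 253
shift [ 1.06 -0.03 11.86] turn [ 0.22 -0.05 -0.13] t 5.9 tcp [0.628  0.2253 0.3606] F [ 0.16 -0.29 -1.25] gap 0.0853
```

Emit:
send_rows(series=[0.95, -0.75, 1, 0, 0, 0, 1, 0.95, -0.75, 1, -1.5, 0, 0, 1, 0.95, -0.75, 4, -1.5, 0, 0, 1, 0.95, -0.75, 7, -1.5, 0, 0, 1, 0.95, -0.75, 9.5, -1.5, 0, 0, 1, 0.95, -0.75, 11, -1.5, 0, 0, 1, 0.95, -0.75, 11.8, -1.5, 0, 0, 1, 0.95, -0.75, 11.8, -1.5, 0, 0, 1, 0.95, -0.75, 11.8, -1.5, 0, 0, 1])

```text
clock: 6.65
tcp_pos: [0.6201, 0.2354, 0.2412]
orientation: [0.009, 0.704, 0.71, 0.01]
wrist_force: [-0.1, -0.2, 0.4]
finger_gap: 0.0855
```

```bash
python3 - <<'E'
from h import *
for i in range(2):
    w=read_camera("wrist");rel([.6205,.235,.243],.6)
cv2.imwrite("pics/w4.png",cv2.resize(w[180:384,130:390],None,fx=2.5,fy=2.5))
E
```

```text
shift [-0.06  0.01 -0.1 ] turn [ 1.63 -0.04 -0.07] t 6.7 tcp [0.6205 0.2356 0.242 ] F [ 0.23 -0.77  0.08] gap 0.0855
shift [-0.07 -0.01 -0.07] turn [ 1.68 -0.04 -0.06] t 6.75 tcp [0.6207 0.2357 0.2423] F [-0.18 -0.08  0.81] gap 0.0856
```

View pics/w4.png

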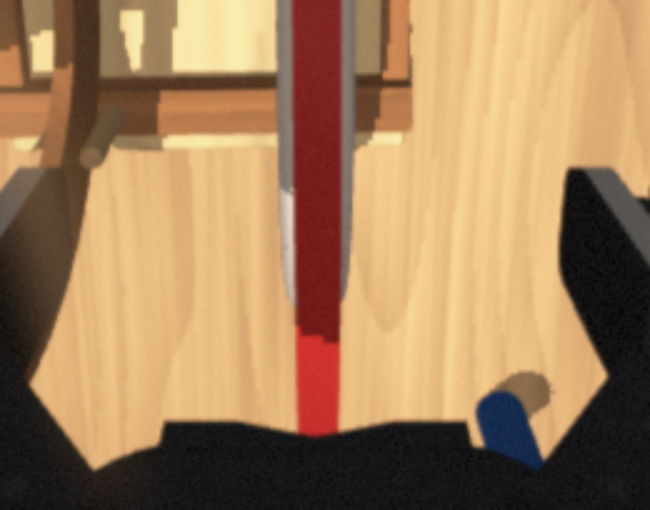

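The rim is centred between the fingers (317 px, finger midpoint about 317) and the lean is matched. I'll close the gripper.

Emit:
send_rows(series=[0, 0, 0, 0, 0, 0, 0, 0, 0, 0, 0, 0, 0, 0, 0, 0, 0, 0, 0, 0, 0, 0, 0, 0, 0, 0, 0, 0, 0, 0, 0, 0, 0, 0, 0, 0, 0, 0, 0, 0, 0, 0, 0, 0, 0, 0, 0, 0, 0, 0, 0, 0, 0, 0, 0, 0], newtons=60)

```text
clock: 7.42
tcp_pos: [0.6198, 0.2358, 0.2404]
orientation: [0.009, 0.704, 0.711, 0.009]
wrist_force: [1.2, -0.4, -0.2]
finger_gap: 0.0069
```

```bash
python3 -c "
from h import *
rel([.6205,.235,.243],.6)"
```

```text
shift [-0.08  0.08 -0.26] turn [ 1.52 -0.   -0.03] t 7.42 tcp [0.6198 0.2358 0.2404] F [ 1.2  -0.37 -0.18] gap 0.0069
```

Emit:
send_rows(series=[0, 0, -1, 0, 0, 0, 0, 0, 0, -3, 0, 0, 0, 0, 0, 0, -5, 0, 0, 0, 0, 0, 0, -8, 0, 0, 0, 0, 0, 0, -11, 0, 0, 0, 0, 0, 0.2, -14, 0.5, 0, 0, 0, 0, 0.3, -16, 1, 0, 0, 0, 0, 0.4, -18, 1.6, 0, 0, 0, 0, 0.4, -18, 1.6, 0, 0, 0, 0, 0.4, -18, 1.6, 0, 0, 0])

```text
clock: 8.25
tcp_pos: [0.62, 0.236, 0.4206]
orientation: [0.0, 0.704, 0.711, 0.001]
wrist_force: [1.1, -0.2, -1.6]
finger_gap: 0.0066
```

```bash
python3 - <<'E'
from h import *
for i in range(4):
    read_camera("top");rel([.62,.0,.42],.6)
E
```

```text
shift [-23.59  -0.17  -0.09] turn [-0.12  0.   -0.04] t 8.3 tcp [0.6194 0.2359 0.4191] F [ 0.44 -0.98 -2.46] gap 0.0067
shift [-23.57  -0.11  -0.15] turn [-0.24  0.03 -0.04] t 8.35 tcp [0.6188 0.2357 0.4184] F [ 1.18 -0.18 -1.57] gap 0.0066
shift [-23.57  -0.08  -0.16] turn [-0.29  0.04 -0.04] t 8.4 tcp [0.6184 0.2357 0.4183] F [-0.54 -0.21 -1.1 ] gap 0.007
shift [-23.56  -0.05  -0.14] turn [-0.31  0.05 -0.04] t 8.45 tcp [0.6182 0.2356 0.4184] F [-0.24  0.02 -1.55] gap 0.0067
```

```bash
python3 - <<'E'
from h import *
c1=dict(np.load("w1.npz"));
print("water cap",onplane(c1,[[290,318]],.22)[0],"glitter cap",onplane(c1,[[210,239]],.062)[0])
rel([.62,-.05,.42],7.4); rel([.415,-.282,.42],7.4)
E
```

```text
water cap [ 0.56814972 -0.47178161  0.22      ] glitter cap [ 0.44879069 -0.45814352  0.062     ]
shift [-28.56  -0.1   -0.13] turn [-0.31  0.03 -6.84] t 8.45 tcp [0.6182 0.2356 0.4184] F [-0.24  0.02 -1.55] gap 0.0067
shift [-51.56 -20.83  -0.  ] turn [-0.31  0.03 -6.84] t 8.45 tcp [0.6182 0.2356 0.4184] F [-0.24  0.02 -1.55] gap 0.0067
```

Emit:
send_rows(series=[-2, 0, 0, 0, 0, 0, 0, -5, 0, 0, 0, 0, 0, 0, -8, 0, 0, 0, 0, 0, 0, -11, 0, 0, 0, 0, 0, 0, -14, 0, 0, 0, 0, 0, 0, -17, 0, 0, 0, 0, -1, 0, -20, 0, 0, 0, 0, -3, 0, -23, 0, 0, 0, 0, -5, 0, -26, 0, 0, 0, 0, -6.8, 0, -28, 0, 0, 0, 0, -6.8, 0])

```text
clock: 9.28
tcp_pos: [0.6204, -0.0467, 0.4191]
orientation: [-0.002, 0.66, 0.751, -0.001]
wrist_force: [-0.5, -0.3, -0.6]
finger_gap: 0.0065
```

Emit:
send_rows(series=[-0.5, -2, 0, 0, 0, 0, 0, -0.5, -5, 0, 0, 0, 0, 0, -0.5, -8, 0, 0, 0, 0, 0, -0.5, -11, 0, 0, 0, 0, 0, -0.5, -14, 0, 0, 0, 0, 0, -0.5, -17, 0, 0, 0, 0, 0, -0.5, -20, 0, 0, 0, 0, 0, -0.5, -22, 0, 0, 0, 0, 0, -0.5, -22, 0, 0, 0, 0, 0, -0.5, -22, 0, 0, 0, 0, 0])

```text
clock: 10.12
tcp_pos: [0.4024, -0.077, 0.4203]
orientation: [-0.001, 0.661, 0.751, -0.0]
wrist_force: [0.0, -0.2, -1.7]
finger_gap: 0.0066
```

```bash
python3 - <<'E'
from h import *
for i in range(3):
    read_camera("top")
    if i==2:rel([.435,-.279,.3017],7.4)
E
```

```text
shift [-20.41   0.47  11.81] turn [-0.13 -0.04 -0.02] t 10.27 tcp [ 0.4044 -0.0772  0.4199] F [ 0.69  0.12 -1.91] gap 0.0064
```

Emit:
send_rows(series=[-3, 0, 0, 0, 0, 0, 0, -6, 0, 0, 0, 0, 0, 0, -9, 0, 0, 0, 0, 0, 0, -12, 0, 0, 0, 0, 0, 0, -15, 0, 0, 0, 0, 0, 0, -18, 0, 0, 0, 0, 0, 0, -20.4, 0, 0, 0, 0, 0, 0, -20.4, 0, 2, 0, 0, 0, 0, -20.4, 0, 5, 0, 0, 0, 0, -20.4, 0, 8, 0, 0, 0, 0])

```text
clock: 11.1
tcp_pos: [0.4313, -0.281, 0.3387]
orientation: [-0.001, 0.66, 0.751, -0.0]
wrist_force: [0.3, -0.1, -1.5]
finger_gap: 0.0067
```

Emit:
send_rows(series=[0, 0, 2, 0, 0, 0, 0, 0, 0, 3.5, 0, 0, 0, 0, 0, 0, 3.8, 0, 0, 0, 0, 0, 0, 3.8, 0, 0, 0, 0, 0, 0, 3.8, 0, 0, 0, 0])

```text
clock: 11.52
tcp_pos: [0.4307, -0.2799, 0.3028]
orientation: [-0.001, 0.66, 0.751, -0.001]
wrist_force: [-0.6, -0.3, -0.9]
finger_gap: 0.007
```

```bash
python3 - <<'E'
from h import *
for i in range(4):
    ci=camera_info("wrist");w=read_camera("wrist")
    if i>1:rel([.4995,-.2705,.3017],7.4)
cv2.imwrite("pics/w5.png",w);np.savez("w5.npz",**ci)
a=read_camera("scene");cv2.imwrite("pics/s5.png",a)
b=cv2.resize(a[130:260,130:290],None,fx=3.2,fy=3.2,interpolation=2)[:416]
v=np.vstack([np.hstack([w[:,:]]),]);h=np.zeros((600,512+0,3),np.uint8)
cv2.imwrite("pics/m5.png",np.hstack([cv2.resize(w[:, 120:400],(400,549)),cv2.resize(a[130:260,145:240],(400,549),interpolation=2)]))
E
```

```text
shift [0.08 6.94 0.21] turn [-0.02  0.08 -0.03] t 11.67 tcp [ 0.4307 -0.2802  0.3038] F [-0.15 -0.05 -2.61] gap 0.0064
shift [0.07 6.95 0.2 ] turn [-0.02  0.08 -0.03] t 11.72 tcp [ 0.4307 -0.2802  0.3037] F [ 0.84 -0.53 -1.55] gap 0.0068
```

View pics/m5.png

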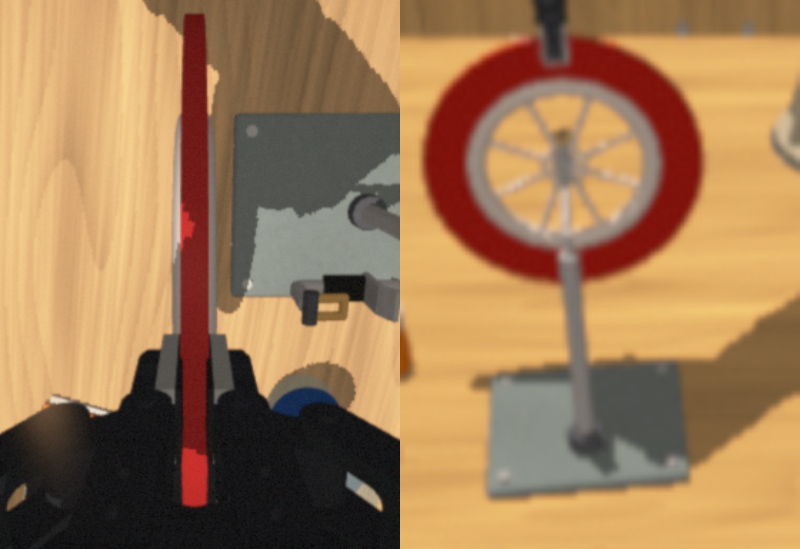

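The wheel is upright and square to the hook, with the lip at about (337,215) in the wrist picture. In the scene view the keeper and rod line up with the wheel's gap. I'll check this numerically.

```bash
python3 - <<'E'
from h import *
c=dict(np.load("w5.npz"));sc=camera_info("scene");top=camera_info("top")
yw=np.radians(7.4);Rm=R.from_euler("z",yw).as_matrix();seat=np.array([.5015,-.2705,.235])
Q=np.array([[-.022,0,.028],[.0096,0,.001],[0,0,0]])@Rm.T+seat
print("wrist pred lip,plate,seat",proj(c,Q).round(1).tolist(),"meas lip(337,215) face(375,~201) ")
for p,z in(((337,215),.263),((360,201),.236),((374.8,201),.236)): print((onplane(c,[p],z)[0]-seat)@Rm)
print("scene lip",proj(sc,Q[:1]),"hub",proj(sc,[[.4307,-.2802,.2025]]),"meas hub 183.7,169")
b=read_camera("scene");
for d in silhouettes("scene","wheel")[:1]:
    m=d["pixels"].astype(np.uint8);h=cv2.convexHull(cv2.findNonZero(m));print(d["box"],cv2.fitEllipse(h)[0])
t=np.linspace(0,6.283,60);P=np.c_[0*t,.122*np.cos(t),.122*np.sin(t)]@Rm.T+[.4307,-.2802,.2025]
print(cv2.fitEllipse(proj(sc,P).astype(np.float32))[0])
E
```

```text
wrist pred lip,plate,seat [[338.1, 216.5], [375.8, 201.8], [361.0, 201.3]] meas lip(337,215) face(375,~201) 
[-0.02271754  0.00096249  0.028     ]
[-0.00103099  0.00054202  0.001     ]
[0.0088508 0.0005335 0.001    ]
scene lip [[182.7880036  159.76901834]] hub [[184.00243677 168.13216608]] meas hub 183.7,169
[150.2, 139.2, 70.1, 59.6] (183.21766662597656, 167.59085083007812)
(183.52842712402344, 166.94351196289062)
```

Emit:
send_rows(series=[0, 0.8, 0.1, 0, 0, 0, 0, 0, 1.8, 0.15, 0, 0, 0, 0, 0, 2.8, 0.15, 0, 0, 0, 0, 0, 3.8, 0.15, 0, 0, 0, 0, 0, 4.8, 0.15, 0, 0, 0, 0, 0, 5.7, 0.15, 0, 0, 0, 0, 0, 6.5, 0.15, 0, 0, 0, 0, 0, 7.1, 0.15, 0, 0, 0, 0, 0, 7.1, 0.15, 0, 0, 0, 0, 0, 7.1, 0.15, 0, 0, 0, 0])

```text
clock: 12.7
tcp_pos: [0.5007, -0.2705, 0.3007]
orientation: [-0.001, 0.66, 0.751, -0.001]
wrist_force: [-0.1, -0.4, -1.1]
finger_gap: 0.0069
```

```bash
cat > f.py <<'E'
from h import *
Fs=[];T=[]
for i in range(8):
    read_camera("top");s=get_state();Fs.append(s["wrist_force"]);T.append(s["tcp_pos"])
yw=np.radians(7.4);Rm=R.from_euler("z",yw).as_matrix();seat=np.array([.5010,-.2705,.235])
print("t",round(s["clock"],2),"F(seat axes) mean",(np.mean(Fs,0)@Rm).round(2),"sd",np.std(Fs,0).round(2),"tcp",np.mean(T,0).round(4),"wheel in seat mm",(((np.mean(T,0)-[0,0,.1012]-seat)@Rm)*1000).round(1),"moment",np.round(s["ft_torque"],2))
E
python3 f.py
```

```text
t 13.1 F(seat axes) mean [ 0.13 -0.09 -1.52] sd [0.66 0.38 0.5 ] tcp [ 0.5001 -0.2707  0.3011] wheel in seat mm [ -0.9  -0.1 -35.1] moment [0.01 0.02 0.04]
```

Emit:
send_rows(series=[0, 0.05, 0.2, 0, 0, 0, 0, 0, 0.05, 0.4, 0, 0, 0, 0, 0, 0.05, 0.6, 0, 0, 0, 0, 0, 0.05, 0.8, 0, 0, 0, 0, 0, 0.05, 1.0, 0, 0, 0, 0, 0, 0.05, 1.2, 0, 0, 0, 0, 0, 0.05, 1.2, 0, 0, 0, 0])

```text
clock: 13.68
tcp_pos: [0.5014, -0.2705, 0.2889]
orientation: [-0.0, 0.66, 0.751, -0.0]
wrist_force: [1.4, 0.4, 0.9]
finger_gap: 0.0065
```

```bash
python3 f.py
```

```text
t 14.08 F(seat axes) mean [ 2.2   0.53 -0.06] sd [0.66 0.4  0.62] tcp [ 0.5013 -0.2706  0.2892] wheel in seat mm [  0.3  -0.1 -47. ] moment [ 0.2  -0.59  0.02]
```

Emit:
send_rows(series=[0, 0, 0.1, 0, 0, 0, 0, 0, 0, 0.2, 0, 0, 0, 0, 0, 0, 0.3, 0, 0, 0, 0, 0, 0, 0.4, 0, 0, 0, 0, 0, 0, 0.5, 0, 0, 0, 0, 0, 0, 0.6, 0, 0, 0, 0, 0, 0, 0.7, 0, 0, 0, 0, 0, 0, 0.8, 0, 0, 0, 0, 0, 0, 0.8, 0, 0, 0, 0])

```text
clock: 14.83
tcp_pos: [0.5014, -0.2706, 0.2809]
orientation: [-0.0, 0.66, 0.751, -0.0]
wrist_force: [5.4, 0.1, 2.2]
finger_gap: 0.0065
```

```bash
python3 f.py
```

```text
t 15.23 F(seat axes) mean [ 5.29 -0.29  1.13] sd [0.38 0.52 0.18] tcp [ 0.5014 -0.2706  0.281 ] wheel in seat mm [  0.4  -0.2 -55.2] moment [ 0.11 -1.21  0.07]
```

Emit:
send_rows(series=[0, 0, 0.1, 0, 0, 0, 0, 0, 0, 0.2, 0, 0, 0, 0, 0, 0, 0.3, 0, 0, 0, 0, 0, 0, 0.4, 0, 0, 0, 0, 0, 0, 0.5, 0, 0, 0, 0, 0, 0, 0.6, 0, 0, 0, 0, 0, 0, 0.6, 0, 0, 0, 0])

```text
clock: 15.82
tcp_pos: [0.4997, -0.2703, 0.2741]
orientation: [-0.002, 0.66, 0.751, -0.001]
wrist_force: [0.4, -0.7, -2.1]
finger_gap: 0.0065
```

```bash
python3 f.py
```

```text
t 16.22 F(seat axes) mean [-0.04 -0.05 -1.8 ] sd [0.41 0.5  0.22] tcp [ 0.4999 -0.2704  0.2743] wheel in seat mm [ -1.1   0.3 -61.9] moment [-0.05  0.    0.03]
```

Both forces have vanished, so the keeper is past the bead. I'll go down gently to the seat.

Emit:
send_rows(series=[0, 0, 0.08, 0, 0, 0, 0, 0, 0, 0.16, 0, 0, 0, 0, 0, 0, 0.24, 0, 0, 0, 0, 0, 0, 0.32, 0, 0, 0, 0, 0, 0, 0.4, 0, 0, 0, 0, 0, 0, 0.4, 0, 0, 0, 0])

```text
clock: 16.72
tcp_pos: [0.5008, -0.2705, 0.2708]
orientation: [-0.001, 0.66, 0.751, -0.001]
wrist_force: [-0.4, -0.3, -1.8]
finger_gap: 0.0062
```

```bash
python3 f.py
```

```text
t 17.12 F(seat axes) mean [ 0.07  0.03 -1.55] sd [0.36 0.47 0.55] tcp [ 0.5009 -0.2705  0.271 ] wheel in seat mm [ -0.1  -0.  -65.2] moment [0.03 0.01 0.01]
```

Emit:
send_rows(series=[0, 0, 0.04, 0, 0, 0, 0, 0, 0, 0.08, 0, 0, 0, 0, 0, 0, 0.12, 0, 0, 0, 0, 0, 0, 0.15, 0, 0, 0, 0, 0, 0, 0.15, 0, 0, 0, 0])

```text
clock: 17.53
tcp_pos: [0.5009, -0.2705, 0.2694]
orientation: [-0.001, 0.66, 0.751, -0.001]
wrist_force: [-0.3, -0.9, -1.4]
finger_gap: 0.007
```

```bash
python3 f.py
```

```text
t 17.93 F(seat axes) mean [-0.04  0.06 -1.38] sd [0.34 0.44 0.33] tcp [ 0.5009 -0.2706  0.2695] wheel in seat mm [ -0.1  -0.  -66.7] moment [ 0.04 -0.    0.01]
```

Emit:
send_rows(series=[0, 0, 0.03, 0, 0, 0, 0, 0, 0, 0.06, 0, 0, 0, 0, 0, 0, 0.08, 0, 0, 0, 0, 0, 0, 0.08, 0, 0, 0, 0])

```text
clock: 18.27
tcp_pos: [0.5009, -0.2706, 0.269]
orientation: [-0.0, 0.66, 0.751, -0.001]
wrist_force: [0.5, 0.4, 0.3]
finger_gap: 0.0063
```

```bash
python3 f.py
```

```text
t 18.67 F(seat axes) mean [-0.57  0.34  1.58] sd [0.54 0.27 0.79] tcp [ 0.5009 -0.2706  0.269 ] wheel in seat mm [ -0.1  -0.1 -67.2] moment [0.08 0.2  0.04]
```

Emit:
send_rows(series=[0, 0, 0.02, 0, 0, 0, 0, 0, 0, 0.035, 0, 0, 0, 0, 0, 0, 0.035, 0, 0, 0, 0, 0, 0, 0.035, 0, 0, 0, 0])

```text
clock: 19.0
tcp_pos: [0.501, -0.2706, 0.2689]
orientation: [-0.0, 0.66, 0.751, -0.001]
wrist_force: [-0.8, 0.4, 4.2]
finger_gap: 0.0065
```

```bash
python3 f.py
```

```text
t 19.4 F(seat axes) mean [-1.06  1.11  4.99] sd [0.5  0.43 0.37] tcp [ 0.501  -0.2706  0.2689] wheel in seat mm [ -0.   -0.1 -67.3] moment [ 0.22  0.34 -0.05]
```

Emit:
send_rows(series=[0, 0, -0.1, 0, 0, 0, 0, 0, 0, -0.2, 0, 0, 0, 0, 0, 0, -0.3, 0, 0, 0, 0, 0, 0, -0.33, 0, 0, 0, 0, 0, 0, -0.33, 0, 0, 0, 0])

```text
clock: 19.82
tcp_pos: [0.5009, -0.2705, 0.2713]
orientation: [-0.001, 0.66, 0.751, -0.001]
wrist_force: [0.5, 0.5, -2.4]
finger_gap: 0.0066
```

```bash
sed -i 's/range(8)/range(5)/' f.py; python3 f.py
```

```text
t 20.07 F(seat axes) mean [ 0.51  0.13 -1.18] sd [0.41 0.2  0.29] tcp [ 0.5009 -0.2705  0.2714] wheel in seat mm [ -0.1  -0.  -64.8] moment [-0.01  0.   -0.01]
```

Emit:
send_rows(series=[0, 0, -0.04, 0, 0, 0, 0, 0, 0, -0.08, 0, 0, 0, 0, 0, 0, -0.08, 0, 0, 0, 0])

```text
clock: 20.32
tcp_pos: [0.5009, -0.2706, 0.2725]
orientation: [-0.001, 0.66, 0.751, -0.001]
wrist_force: [0.4, -0.0, -1.9]
finger_gap: 0.0067
```

```bash
python3 f.py
```

```text
t 20.57 F(seat axes) mean [-0.29 -0.26 -1.76] sd [0.43 0.23 0.3 ] tcp [ 0.5009 -0.2706  0.2725] wheel in seat mm [ -0.1  -0.  -63.7] moment [ 0.01 -0.    0.02]
```

Emit:
send_rows(series=[0, 0, -0.04, 0, 0, 0, 0, 0, 0, -0.08, 0, 0, 0, 0, 0, 0, -0.08, 0, 0, 0, 0])

```text
clock: 20.82
tcp_pos: [0.5009, -0.2706, 0.2733]
orientation: [-0.001, 0.66, 0.751, -0.001]
wrist_force: [-0.7, 0.5, -2.2]
finger_gap: 0.0062
```

```bash
python3 f.py
```

```text
t 21.07 F(seat axes) mean [-0.1  -0.09 -1.5 ] sd [0.35 0.37 0.39] tcp [ 0.5009 -0.2706  0.2733] wheel in seat mm [ -0.1  -0.  -62.9] moment [-0.04 -0.01  0.02]
```

Emit:
send_rows(series=[0, 0, -0.04, 0, 0, 0, 0, 0, 0, -0.08, 0, 0, 0, 0, 0, 0, -0.08, 0, 0, 0, 0])

```text
clock: 21.32
tcp_pos: [0.5009, -0.2706, 0.2741]
orientation: [-0.001, 0.66, 0.751, -0.001]
wrist_force: [-0.9, 1.1, -1.3]
finger_gap: 0.0065
```

```bash
python3 f.py
```

```text
t 21.57 F(seat axes) mean [-0.03  0.11 -1.77] sd [0.63 0.56 0.73] tcp [ 0.5009 -0.2706  0.274 ] wheel in seat mm [ -0.1  -0.  -62.2] moment [0.   0.02 0.03]
```

Emit:
send_rows(series=[0, 0, -0.04, 0, 0, 0, 0, 0, 0, -0.08, 0, 0, 0, 0, 0, 0, -0.08, 0, 0, 0, 0])

```text
clock: 21.82
tcp_pos: [0.5009, -0.2706, 0.275]
orientation: [-0.001, 0.66, 0.751, -0.001]
wrist_force: [0.8, -0.5, -1.3]
finger_gap: 0.0064
```

```bash
python3 f.py
```

```text
t 22.07 F(seat axes) mean [ 0.07  0.14 -1.78] sd [0.43 0.64 0.22] tcp [ 0.5009 -0.2706  0.2748] wheel in seat mm [ -0.1  -0.  -61.4] moment [-0.   -0.03  0.03]
```

Emit:
send_rows(series=[0, 0, -0.04, 0, 0, 0, 0, 0, 0, -0.08, 0, 0, 0, 0, 0, 0, -0.08, 0, 0, 0, 0])

```text
clock: 22.32
tcp_pos: [0.5009, -0.2706, 0.2757]
orientation: [-0.001, 0.66, 0.751, -0.001]
wrist_force: [-0.2, -0.0, -1.3]
finger_gap: 0.0068
```

```bash
python3 f.py
```

```text
t 22.57 F(seat axes) mean [ 0.07  0.01 -1.26] sd [0.64 0.54 0.31] tcp [ 0.5009 -0.2705  0.2757] wheel in seat mm [ -0.1  -0.  -60.5] moment [-0.05 -0.01 -0.01]
```

Emit:
send_rows(series=[0, 0, -0.04, 0, 0, 0, 0, 0, 0, -0.08, 0, 0, 0, 0, 0, 0, -0.08, 0, 0, 0, 0])

```text
clock: 22.82
tcp_pos: [0.501, -0.2705, 0.2764]
orientation: [-0.001, 0.66, 0.751, -0.0]
wrist_force: [0.2, -0.3, -1.5]
finger_gap: 0.0068
```

```bash
python3 f.py
```

```text
t 23.07 F(seat axes) mean [ 0.53  0.15 -2.08] sd [0.74 0.37 0.42] tcp [ 0.501  -0.2705  0.2764] wheel in seat mm [ -0.   -0.  -59.8] moment [ 0.03 -0.08 -0.02]
```

Emit:
send_rows(series=[0, 0, -0.02, 0, 0, 0, 0, 0, 0, -0.04, 0, 0, 0, 0, 0, 0, -0.04, 0, 0, 0, 0])

```text
clock: 23.32
tcp_pos: [0.501, -0.2705, 0.2767]
orientation: [-0.001, 0.66, 0.751, -0.0]
wrist_force: [1.1, -0.4, -4.0]
finger_gap: 0.0069
```

```bash
python3 f.py
```

```text
t 23.57 F(seat axes) mean [ 0.69 -0.32 -3.24] sd [0.51 0.45 0.34] tcp [ 0.501  -0.2705  0.2767] wheel in seat mm [ -0.   -0.  -59.5] moment [-0.01 -0.27  0.02]
```

Emit:
send_rows(series=[0, 0, -0.02, 0, 0, 0, 0, 0, 0, -0.04, 0, 0, 0, 0, 0, 0, -0.04, 0, 0, 0, 0])

```text
clock: 23.82
tcp_pos: [0.5011, -0.2705, 0.2771]
orientation: [-0.001, 0.66, 0.751, -0.0]
wrist_force: [2.3, 0.1, -5.0]
finger_gap: 0.0067
```

```bash
python3 f.py
```

```text
t 24.07 F(seat axes) mean [ 2.26  0.4  -4.97] sd [0.13 0.37 0.39] tcp [ 0.5011 -0.2705  0.2771] wheel in seat mm [  0.1   0.  -59.1] moment [ 0.12 -0.65 -0.01]
```

Emit:
send_rows(series=[0, 0, -0.02, 0, 0, 0, 0, 0, 0, -0.025, 0, 0, 0, 0, 0, 0, -0.025, 0, 0, 0, 0, 0, 0, -0.025, 0, 0, 0, 0, 0, 0, -0.025, 0, 0, 0, 0, 0, 0, -0.025, 0, 0, 0, 0, 0, 0, -0.025, 0, 0, 0, 0, 0, 0, -0.025, 0, 0, 0, 0, 0, 0, -0.025, 0, 0, 0, 0])

```text
clock: 24.82
tcp_pos: [0.501, -0.2705, 0.2774]
orientation: [-0.001, 0.66, 0.751, -0.0]
wrist_force: [4.6, -0.1, -8.9]
finger_gap: 0.0065
```

```bash
sed -i 's/range(5)/range(10)/' f.py; python3 f.py
```

```text
t 25.32 F(seat axes) mean [ 4.83  0.22 -8.99] sd [0.35 0.7  0.46] tcp [ 0.501  -0.2705  0.2774] wheel in seat mm [ -0.    0.  -58.8] moment [ 0.2  -1.23  0.01]
```

The tug came out stiffer than meant (about 7.4 N up). I'll back off a little and hold near 5 N.

Emit:
send_rows(series=[0, 0, 0.02, 0, 0, 0, 0, 0, 0, 0.02, 0, 0, 0, 0, 0, 0, 0.02, 0, 0, 0, 0, 0, 0, 0.02, 0, 0, 0, 0, 0, 0, 0.02, 0, 0, 0, 0, 0, 0, 0.02, 0, 0, 0, 0, 0, 0, 0.02, 0, 0, 0, 0])

```text
clock: 25.9
tcp_pos: [0.501, -0.2705, 0.2774]
orientation: [-0.001, 0.66, 0.751, -0.0]
wrist_force: [3.9, 0.3, -8.3]
finger_gap: 0.0065
```

```bash
python3 f.py
```

```text
t 26.4 F(seat axes) mean [ 5.03  0.38 -8.01] sd [0.4  0.39 0.29] tcp [ 0.501  -0.2705  0.2773] wheel in seat mm [ -0.   -0.  -58.9] moment [ 0.22 -1.14 -0.01]
```

Emit:
send_rows(series=[0, 0, 0.03, 0, 0, 0, 0, 0, 0, 0.03, 0, 0, 0, 0, 0, 0, 0.03, 0, 0, 0, 0, 0, 0, 0.03, 0, 0, 0, 0, 0, 0, 0.03, 0, 0, 0, 0, 0, 0, 0.03, 0, 0, 0, 0, 0, 0, 0.03, 0, 0, 0, 0])

```text
clock: 26.98
tcp_pos: [0.501, -0.2705, 0.2772]
orientation: [-0.0, 0.66, 0.751, -0.0]
wrist_force: [4.5, 1.7, -5.3]
finger_gap: 0.0067
```

```bash
python3 f.py
```

```text
t 27.48 F(seat axes) mean [ 4.99  1.04 -4.9 ] sd [0.4  0.46 0.39] tcp [ 0.501  -0.2706  0.2772] wheel in seat mm [ -0.   -0.1 -59. ] moment [ 0.4  -1.11 -0.05]
```

Emit:
send_rows(series=[0, 0, 0.1, 0, 0, 0, 0, 0, 0, 0.2, 0, 0, 0, 0, 0, 0, 0.3, 0, 0, 0, 0, 0, 0, 0.4, 0, 0, 0, 0, 0, 0, 0.5, 0, 0, 0, 0, 0, 0, 0.6, 0, 0, 0, 0, 0, 0, 0.68, 0, 0, 0, 0, 0, 0, 0.74, 0, 0, 0, 0, 0, 0, 0.74, 0, 0, 0, 0])

```text
clock: 28.23
tcp_pos: [0.5008, -0.2705, 0.2694]
orientation: [-0.001, 0.66, 0.751, -0.001]
wrist_force: [-0.6, -0.3, -1.7]
finger_gap: 0.0066
```

```bash
python3 f.py
```

```text
t 28.73 F(seat axes) mean [ 0.02  0.2  -1.41] sd [0.59 0.4  0.45] tcp [ 0.5009 -0.2706  0.2696] wheel in seat mm [ -0.1  -0.  -66.6] moment [0.01 0.02 0.01]
```

Emit:
send_rows(series=[0, 0, 0.03, 0, 0, 0, 0, 0, 0, 0.06, 0, 0, 0, 0, 0, 0, 0.07, 0, 0, 0, 0, 0, 0, 0.07, 0, 0, 0, 0])

```text
clock: 29.07
tcp_pos: [0.5009, -0.2705, 0.2691]
orientation: [-0.001, 0.66, 0.751, -0.001]
wrist_force: [0.2, -0.2, 0.2]
finger_gap: 0.0069
```

```bash
python3 f.py
```

```text
t 29.57 F(seat axes) mean [-0.19  0.17  0.33] sd [0.49 0.51 0.44] tcp [ 0.5009 -0.2706  0.269 ] wheel in seat mm [ -0.1  -0.1 -67.2] moment [0.06 0.06 0.01]
```

Emit:
send_rows(series=[0, 0, 0, 0, 0, 0, 0.1, 0, 0, 0, 0, 0, 0, 0.14, 0, 0, 0, 0, 0, 0, 0.2, 0, 0, 0, 0, 0, 0, 0.3, 0, 0, 0, 0, 0, 0, 0.4, 0, 0, 0, 0, 0, 0, 0.5, 0, 0, 0, 0, 0, 0, 0.5, 0, 0, 0, 0, 0, 0, 0.5, 0, 0, 0, 0, 0, 0, 0.5], newtons=20)

```text
clock: 30.32
tcp_pos: [0.5009, -0.2706, 0.2689]
orientation: [-0.001, 0.66, 0.751, -0.001]
wrist_force: [-0.2, 0.3, -0.1]
finger_gap: 0.0423
```

```bash
python3 f.py; python3 - <<'E'
from h import *
w=read_camera("wrist");a=read_camera("scene")
cv2.imwrite("pics/m6.png",np.hstack([cv2.resize(w[:, 120:400],(400,549)),cv2.resize(a[130:260,145:240],(400,549),interpolation=2)]))
print(get_state()["finger_gap"])
E
```

```text
t 30.82 F(seat axes) mean [-0.08  0.04  0.22] sd [0.38 0.6  0.43] tcp [ 0.5009 -0.2705  0.2689] wheel in seat mm [ -0.1  -0.  -67.3] moment [-0.02  0.02  0.03]
0.04291218014866086
```

View pics/m6.png

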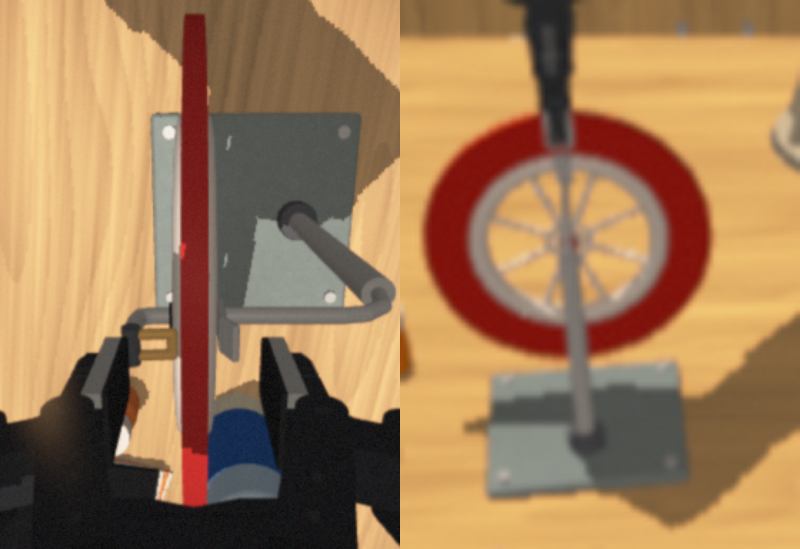

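The wheel hangs upright on the hook, the keeper loop reaches over the bead (about 155,345), and the open fingers are clear on both sides. I'll retreat upward.

Emit:
send_rows(series=[0, 0, -1, 0, 0, 0, 0.5, 0, 0, -3, 0, 0, 0, 0.5, 0, 0, -6, 0, 0, 0, 0.5, 0, 0, -9, 0, 0, 0, 0.5, 0, 0, -12, 0, 0, 0, 0.5, 0, 0, -14, 0, 0, 0, 0.5, 0, 0, -14, 0, 0, 0, 0.5, 0, 0, -14, 0, 0, 0, 0.5, 0, 0, -14, 0, 0, 0, 0.5, 0, 0, -14, 0, 0, 0, 0.5])

```text
clock: 31.75
tcp_pos: [0.5008, -0.2704, 0.4077]
orientation: [-0.002, 0.66, 0.751, -0.001]
wrist_force: [-0.6, -0.2, -0.3]
finger_gap: 0.0428
```

```bash
python3 f.py; python3 - <<'E'
from h import *
ci=camera_info("wrist");w=read_camera("wrist");a=read_camera("scene")
m=silhouettes("scene","wheel")[0]["pixels"].astype(np.uint8);sc=camera_info("scene")
Rm=R.from_euler("z",np.radians(7.4)).as_matrix();t=np.linspace(0,6.283,60);P=np.c_[0*t,.122*np.cos(t),.122*np.sin(t)]@Rm.T+[.501,-.2705,.1675]
print("scene ellipse meas",cv2.fitEllipse(cv2.convexHull(cv2.findNonZero(m)))[0],"pred home",cv2.fitEllipse(proj(sc,P).astype(np.float32))[0])
cv2.imwrite("pics/m7.png",np.hstack([cv2.resize(w[:, 120:400],(400,549)),cv2.resize(a[130:260,145:240],(400,549),interpolation=2)]))
E
```

```text
Traceback (most recent call last):
  File "f.py", line 4, in <module>
    read_camera("top");s=get_state();Fs.append(s["wrist_force"]);T.append(s["tcp_pos"])
    ~~~~~~~~~~~^^^^^^^
ValueError: 200 camera calls are used up
Traceback (most recent call last):
ValueError: 200 camera calls are used up
```

Emit:
send_rows(series=[0, 0, 0, 0, 0, 0, 0.5, 0, 0, 0, 0, 0, 0, 0.5, 0, 0, 0, 0, 0, 0, 0.5, 0, 0, 0, 0, 0, 0, 0.5, 0, 0, 0, 0, 0, 0, 0.5, 0, 0, 0, 0, 0, 0, 0.5, 0, 0, 0, 0, 0, 0, 0.5, 0, 0, 0, 0, 0, 0, 0.5, 0, 0, 0, 0, 0, 0, 0.5, 0, 0, 0, 0, 0, 0, 0.5])

```text
clock: 32.83
tcp_pos: [0.5012, -0.2705, 0.4089]
orientation: [-0.001, 0.66, 0.751, -0.001]
wrist_force: [0.5, 0.4, 0.3]
finger_gap: 0.0428
```

```bash
python3 -c "
from workcell import *
print(get_state()['wrist_force'],get_state()['clock']);print(hand_in())"
```

```text
[0.54131093 0.41787785 0.28951491] 32.8333
the job is handed in; nothing more can be done
None
```

The wheel is hanging released on the hook under the keeper, and I handed the job in at 32.8 s; no verdict was reported.

- **Lift and carry:** I gripped the rim at 60 N, lifted the wheel out of the rack, and carried it in over the lip.
- **Pressing home:** Both keeper forces rose and then vanished, which shows it snapped back over the bead. I then pressed the wheel on the seat with about 6.5 N, slightly over the 5 N asked. By the arm's own reading the wheel centre was then 67.3 mm below the seat.
- **Tug:** The keeper took hold about 7.5 mm above home. The tug first overshot to about 7.4 N upward (about 8.8 N including the sideways push). I backed off in two steps, to about 6.5 N and then 3.4 N upward, holding each for about a second. The steady tug was therefore near 5 N but not exactly on it.
- **Release:** I lowered the wheel to about 2 N on the seat, opened the fingers, and raised the gripper 14 cm.

**Last checks:**
- The last picture, taken with the fingers open but before retreating, showed the wheel upright and square, with the keeper over the bead and the fingers clear.
- After retreating, the wrist force was about zero.
- The final picture and wheel fit failed because my 200 camera calls were used up, so the hang after retreat is not confirmed by image.
- I did not check afterwards that the bystanders stayed put; no unexpected contact force showed up.
- **Fit disagreements:** The first wheel fit was about 9 mm off at the rim top, and I corrected it from the wrist view. The stand's foot gave a seat position about 15 mm off from the hook, so I used the hook.

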